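Chock the grinding wheel and slacken its left-hand nut

ROBOT

A 7-joint arm with a two-finger parallel gripper is mounted at the origin on a cart in front of the work surface, level with it; the furniture and walls round the work are solid. World frame = base frame: x ahead of the robot, y to its left, z up, the work surface at z = 0. Lengths are in m, angles in rad, forces in N, time in s.
With the tool pointing down it reaches from about 0.425 to 0.95 m from the base axis. Payload 4.7 kg.
Tool frame: the origin (TCP) lies on the centre line of the jaws, within the pads' length; the fingertips stand 25 mm ahead of it and the grasp point (between the pads) lies 6 mm ahead of it; z points along the fingers, y is the line along which they close (so a half turn about z gives the same grasp; the last joint's range is limited). The gripper opens to 85 mm and grips with 20 to 120 N. Pads are 22 mm wide; open, the fingers measure 114 mm over their backs; the gripper's body (76 mm by 85 mm) begins 54 mm behind the grasp point. The pads swing forward as they close: fully open they stand 13 mm farther back than shut.
Start: joints at [1.155, 0.469, -0.049, 1.532, 0.024, 1.141, -0.082], TCP at [0.255, -0.625, 0.256] pointing down, gripper open.
Joint ranges: [-2.59, 2.59], [-0.33, 1.99], [-1.39, 1.29], [0.1, 2.45], [-1.04, 4.18], [0.21, 1.99], [-2.66, 2.66]. Speed limits (rad/s): [2.57, 2.57, 3.14, 3.14, 3.14, 3.14, 3.14].

INTERFACE

Orientations are given as a unit quaternion [x, y, z, w].
In Python, from station import bot gives the robot as it stands.
- The arm moves only by the tool jog_arm, never from a script. Its argument "motion" is a list of rows, each a list of 6 numbers: the shift along the tool's x, y, z as a fraction of full scale, then the turn, a rotation vector about the tool's x, y, z as a fraction of full scale. A call has exactly 10 rows; each row is the pose to reach, as a shift and turn from the pose commanded when the call began, along the tool's axes at that moment; what a row does not reach only later rows make up. Full scale, the value 1, is 500 mm for a shift and 60 degrees for a turn. A row lasts 1/8 s, in which the tool goes at most 62.5 mm and 10.7 degrees, less where a joint would pass 70% of its speed; a pose out of reach is approached as far as the arm can. A call with a number of a shift or a turn outside -1 to 1 is refused whole. A call with a gripper value outside its range is refused whole. "grip" is the opening, from -1 (shut) to 1 (fully open), set as the call begins (left out, the last holds). The fingers move at their own pace and stop on an object; the grip force is fixed at half the most. Time passes only in rows, so rows that repeat a pose let the fingers close, or fill a call up. It gives the time, the measured TCP pose, the force, the opening and the grip force at its end, in the units of the state.
- bot.state(): the state, without advancing time (a new reading comes with each control period).
- bot.get_image(name): name is "scene" or "side" or "wrist"; returns a dict with "color" (400x640x3 uint8, blue, green, red), "camera_matrix" (3x3 intrinsics, pixels), "extrinsics" (4x4, takes a point from camera to world coordinates). Camera axes: x right, y down, z forward; pixel columns grow to the right and rows downward; lengths in m; the calibration is good to about 2 mm. A picture is of the moment at which its call begins. There is no depth.
- bot.sign_off(): hands the job in; it is judged then, once.
Trained networks look in a picture, given as the dict that the camera call returned (one of the last four; its "shot" number tells which), for a name from the list of things; names that differ only in an ending like _2 or _b are one class to them, and where a whole thing is asked for, a point or a joint stands for the part that bears it (a point fixed in the world has none). Each returns a list of dicts, best first, with "confidence" (0 to 1); they miss things now and then, are a little off and sometimes report something else, mostly with a low value. They report only what shows in the picture. A call takes as long as a camera call.
- bot.trace(picture, name): "pixels" (400x640 bool, what is visible of it) and "bbox" ([left, top, right, bottom] in pixels, round what is visible of it).
- bot.tip_of(picture, name): "centre" ([row, column] in pixels: a listed point, or the origin of a listed thing).
The state is a dict: "clock": time; "q": joint angles; "qvel": joint speeds; "joint_efforts": joint torques, N m; "tool_pos": TCP position; "eef_rot": TCP orientation; "force": force on the tool from outside, world axes, zero at the start; "ft_torque": the same for the moment, N m; "gripper_width": finger opening in m; "gripper_force": force on a finger pad.
Only numpy, scipy, OpenCV 4.12 (cv2) and the standard library are available. Lean on these libraries where they do the work, as an engineer would, in place of code of your own. Each camera call takes 0.05 s, during which the arm holds its last target. There are 200 camera calls.

TASK

The left-hand wheel of the bench grinder is to be changed. Push the wooden wedge, thin end first and square to the wheel, under that wheel from the front until it jams against the wheel, and let go of it; then take the spanner that sits on the wheel's nut and slacken the nut by at least an eighth of a turn. The nut has a left-hand thread, so it slackens clockwise as seen from the nut's own end: feel that it gives and do not force it tighter. Leave the wedge jammed under the wheel and the spanner on the nut, and do not disturb the other things.

Things in the scene. Friction and masses are not known exactly. Their poses are not given: they have to be found in the camera images.
- grinder: green 150 mm bench grinder, fixed. Origin: on the bench midway between the wheels, under the spindle (110 mm up); x to its back, y along the spindle to its left end, z up. Foot 150 x 160 mm; motor radius 57 mm, y -92 to 92 mm. Right wheel in a guard, radius 88 mm, y -98 to -142 mm, its rest and eye shield out to x = -120 mm. A cabinet hangs above from world x = 0.64 on, underside z = 0.4
- wheel_foot (a point): lowest point of the left wheel, mid-width, 35 mm above the bench, nothing under it (axes as grinder). The wheel is grey, radius 75 mm, 20 mm wide (y 100 to 120 mm); its guard and rest are off
- wheel (a joint): turn of wheels and spindle (rad), grows clockwise seen from the left end. It turns freely (0.25 N m) and would take the nut along unless the wheel is chocked
- wedge: loose pale wooden wedge, 185 long (x), 38 wide (y), 46 mm high, 0.18 kg. Origin: centre of the underside; thin end at x = +92.5 mm. x -92 to -11 mm: a plain block, gripped by its sides; from there the top slopes at 13 degrees to 22 mm at the thin end. It lies in front, to the left of the grinder; a red tool chest stands behind it on the left (world x > 0.59, y > 0.34)
- wedge_tip (a point): middle of the wedge's thin edge, underside (axes as wedge). Slid flat on the bench (waxed sole) in line with the wheel, it jams when this point is 48 to 51 mm behind the spindle (x = +48 to +51 mm in grinder); push it firmly home (12 N). Slackening the nut then draws the wheel's underside inward: its grit bites on the wood, it may slip up to 0.3 rad, and jams the wedge harder
- nut_centre (a point): point on the spindle axis in the plane of the spanner's shank, 156 mm left of the grinder's middle, 110 mm above the bench
- spanner_grip (a point): point in the spanner's shank 140 mm from the spindle axis, to be gripped. Steel spanner, pressed on the nut and staying there, standing up, leaning 21 to 33 degrees to the grinder's front; swings square to the spindle. Shank 9 mm thick along the spindle, 15 mm wide, straight from 42 to 166 mm from the axis; then an open-ended head 36 mm wide, 8 mm thick, to 188 mm
- wheel_nut (a joint): turn of nut and spanner on the spindle (rad): 0 tight, grows as it slackens = clockwise seen from the grinder's left = top of the spanner comes to the front and down. Needs 1.4 N m (10 N at spanner_grip) throughout and stays where it is left; the other way it is solid, below 0 it is being forced tighter
- sanding_block: bystander: brown cork sanding block 63 x 110 x 35 mm, origin centre of the underside
- screw_jar: bystander: clear jar with red lid, loose on the bench to the right of the grinder, 67 mm across, 85 mm high, origin centre of the underside
- tape_measure: bystander: yellow tape measure 37 x 88 x 64 mm, origin centre of the underside

How it is judged:
By the outcome, as a careful person would: the job done as asked, in the order asked, and still so for the second after the job is handed in, with the robot touching nothing.
It also fails if it takes over 50 s, if anything falls off the work surface, if the arm or the gripper's body presses on something with over 40 N, if the wrist force passes 120 N, or if a joint passes its speed limit or range.

## Working session

There is one attempt and no reset: what is moved stays moved. The work goes in short steps, Python scripts to look and compute and a tool call to move; the robot and the scene stay as the last step left them, time stands still between calls to the robot, and variables do not carry over. Pictures are saved under pics/ and viewed, at most 10 in all, crops included, and the job is handed in when it is done.

Besides the shell and the picture viewer there is one more tool, called after ">>>" by a JSON object that holds its "fn" and its "kwargs", one argument or row to a line. jog_arm: Moves the arm, as the interface text tells. Its arguments: {"type":"object","properties":{"motion":{"type":"array"},"grip":{"type":"number"}},"required":["motion"]}

```bash
mkdir -p pics; ls; cat > h.py <<'E'
import numpy as np,cv2
from station import bot
from scipy.spatial.transform import Rotation as R
def ray(p,rc):
    K=p["camera_matrix"];T=np.array(p["extrinsics"]);d=np.linalg.solve(K,[rc[1],rc[0],1.]);return T[:3,3],T[:3,:3]@d
def onz(p,rc,z=0):
    o,d=ray(p,rc);return o+d*(z-o[2])/d[2]
def tri(ps,rcs):
    A=np.zeros((3,3));b=np.zeros(3)
    for p,rc in zip(ps,rcs):
        o,d=ray(p,rc);d=d/np.linalg.norm(d);M=np.eye(3)-np.outer(d,d);A+=M;b+=M@o
    return np.linalg.solve(A,b)
def proj(p,X):
    T=np.linalg.inv(np.array(p["extrinsics"]));c=T[:3,:3]@np.array(X)+T[:3,3];u=p["camera_matrix"]@c;return u[:2]/u[2]
E
python3 - <<'E'
from h import *
np.set_printoptions(precision=4,suppress=True)
ps={n:bot.get_image(n) for n in ("scene","side")}
for n,p in ps.items():
    cv2.imwrite(f"pics/{n}0.png",p["color"]); print(n,np.array(p["extrinsics"])[:3,3])
names=["grinder","wheel_foot","wedge","wedge_tip","nut_centre","spanner_grip","sanding_block","tape_measure","screw_jar"]
for m in names:
    pts=[]
    for n,p in ps.items():
        r=bot.tip_of(p,m)
        if r and r[0]["confidence"]>.3: pts.append((p,r[0]["centre"]));print(m,n,np.round(r[0]["centre"],1),round(r[0]["confidence"],2),"z0",onz(p,r[0]["centre"]))
    if len(pts)==2: print("   tri",tri(*zip(*pts)))
s=bot.state();print(s["clock"],s["tool_pos"],s["eef_rot"],s["force"])
E
```

```text
pics
scene [-0.0428  0.4204  1.0388]
side [0.2475 0.6557 0.6523]
grinder scene [212.3 282.9] 0.67 z0 [0.7086 0.0334 0.    ]
grinder side [253.6 279.3] 0.78 z0 [0.7001 0.0376 0.    ]
   tri [ 0.7056  0.0337 -0.0019]
wheel_foot scene [220.6 256.9] 0.62 z0 [0.7353 0.1285 0.    ]
wheel_foot side [268.5 251. ] 0.73 z0 [0.7314 0.1178 0.    ]
   tri [0.7173 0.1348 0.0215]
wedge scene [285.4 264.4] 0.66 z0 [0.5001 0.2438 0.    ]
wedge side [347.4 306.8] 0.57 z0 [0.4949 0.2509 0.    ]
   tri [ 0.5017  0.2432 -0.0095]
wedge_tip scene [265.  253.5] 0.79 z0 [0.5848 0.2329 0.    ]
wedge_tip side [323.4 277. ] 0.9 z0 [0.5803 0.229  0.    ]
   tri [0.5765 0.2352 0.0107]
nut_centre scene [213.  241.9] 0.68 z0 [0.7999 0.1535 0.    ]
nut_centre side [252.7 227.7] 0.65 z0 [0.8219 0.0975 0.    ]
   tri [0.7359 0.1758 0.0885]
spanner_grip scene [196.3 241.5] 0.54 z0 [0.8725 0.1138 0.    ]
spanner_grip side [216.9 246.6] 0.97 z0 [ 0.8785 -0.0572  0.    ]
   tri [0.6736 0.1789 0.2186]
sanding_block scene [243. 368.] 0.97 z0 [ 0.4158 -0.1195  0.    ]
sanding_block side [253.  398.1] 0.77 z0 [ 0.4237 -0.1102  0.    ]
   tri [ 0.4265 -0.1303 -0.0186]
tape_measure scene [197.7 402. ] 0.48 z0 [ 0.4869 -0.3584  0.    ]
tape_measure side [205.4 397. ] 0.52 z0 [ 0.4991 -0.3289  0.    ]
   tri [ 0.5132 -0.3936 -0.0448]
screw_jar scene [183.4 340.1] 0.74 z0 [ 0.6893 -0.2235  0.    ]
screw_jar side [205.1 327.9] 0.44 z0 [ 0.6927 -0.2283  0.    ]
   tri [ 0.6881 -0.2215  0.0041]
1.0 [ 0.2547 -0.6251  0.2563] [0.9814 0.1922 0.     0.    ] [ 0.0982 -0.4338 -0.2433]
```

```bash
python3 -c "
import cv2
a=cv2.imread('pics/scene0.png')[120:340,150:450];b=cv2.imread('pics/side0.png')[130:400,130:450]
cv2.imwrite('pics/c1.png',cv2.resize(a,None,fx=2.6,fy=2.6,interpolation=cv2.INTER_CUBIC));cv2.imwrite('pics/c2.png',cv2.resize(b,None,fx=2.2,fy=2.2,interpolation=cv2.INTER_CUBIC))"
```

```text
(no output)
```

View pics/c1.png

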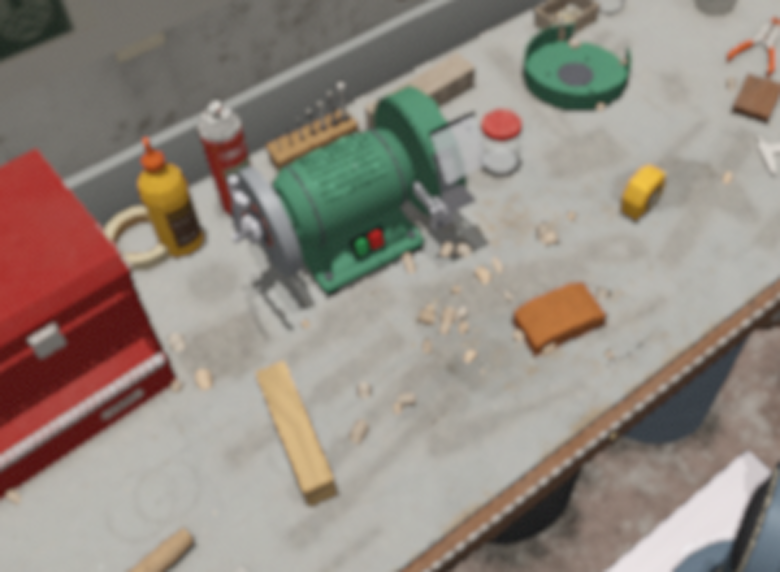

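View pics/c2.png

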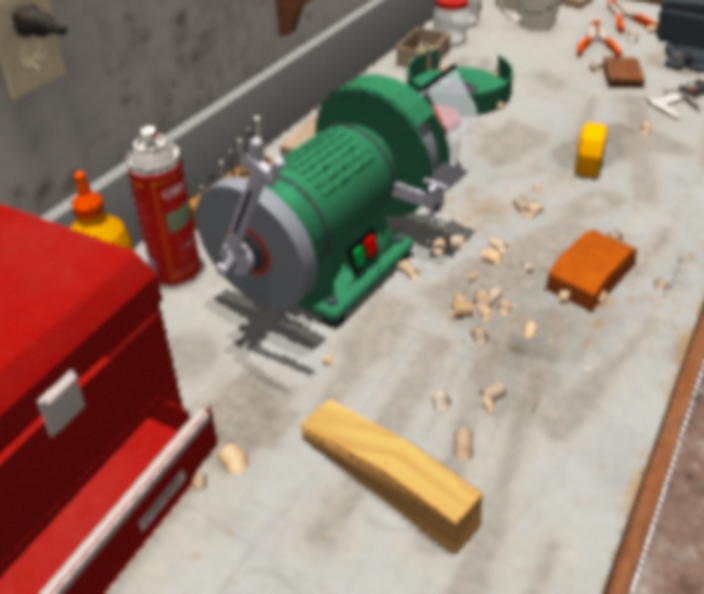

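The scene view shows the wedge at crop px (265,370)–(325,495), lying clear of the grinder. The spanner stands on the nut at (240,215) there, or (235,250)–(258,150) in the side view. Next I'll fit the poses and work out the first move.

```bash
cat >> h.py <<'E'
from scipy.optimize import minimize,least_squares
V=np.array([[x,y,z] for y in(-.019,.019) for x,z in((-.0925,0),(-.0925,.046),(-.011,.046),(.0925,.022),(.0925,0))])
def place(P,x,y,a): 
    c,s=np.cos(a),np.sin(a);P=np.atleast_2d(P);return np.c_[x+c*P[:,0]-s*P[:,1],y+s*P[:,0]+c*P[:,1],P[:,2]]
def sil(p,W,S=4):
    m=np.zeros((400*S,640*S),np.uint8);q=np.array([proj(p,w) for w in W])
    cv2.fillConvexPoly(m,cv2.convexHull(np.round((q+.5)*S*16-8).astype(np.int32)),1,shift=4);return cv2.resize(m.astype(np.float32),(640,400),interpolation=cv2.INTER_AREA)
def fitwedge(ps,ms,x0):
    f=lambda v:sum(np.abs(sil(p,place(V,*v))-m).sum()/m.sum() for p,m in zip(ps,ms))
    r=minimize(f,x0,method="Nelder-Mead",options=dict(initial_simplex=np.array(x0)+np.array([[0,0,0],[.01,0,0],[0,.01,0],[0,0,.1]]),xatol=1e-4,fatol=1e-4));return r.x,r.fun
def grpts(v):  # x,y,yaw,lean -> grinder, wheel_foot, nut_centre, spanner_grip
    P=np.array([[0,0,0],[0,.11,.035],[0,.156,.11],[-.14*np.sin(v[3]),.156,.11+.14*np.cos(v[3])]]);return place(P,*v[:3])
GN=["grinder","wheel_foot","nut_centre","spanner_grip"]
def fitgr(obs,x0=(.7056,.0337,-.2,.47)):  # obs: (pic,index,rc)
    f=lambda v:np.concatenate([proj(p,grpts(v)[i])-np.array(rc)[::-1] for p,i,rc in obs])
    return least_squares(f,x0,loss="soft_l1",f_scale=1.5),f
E
python3 - <<'E'
from h import *
np.set_printoptions(precision=4,suppress=True)
ps=[bot.get_image(n) for n in ("scene","side")]
obs=[]
for p in ps:
    for i,m in enumerate(GN):
        r=bot.tip_of(p,m)
        if r: obs.append((p,i,r[0]["centre"]))
r,f=fitgr(obs);print(r.x,np.degrees(r.x[2:]));print(f(r.x).reshape(-1,2).round(1).tolist());print(grpts(r.x))
ms=[bot.trace(p,"wedge")[0]["pixels"].astype(float) for p in ps]
w,c=fitwedge(ps,ms,[.4975,.247,-.19]);print("wedge",w,np.degrees(w[2]),c)
for p,m in zip(ps,ms): print(fitwedge([p],[m],w))
g=r.x;c,s=np.cos(g[2]),np.sin(g[2]);d=w[:2]-g[:2];print("wedge in grinder",c*d[0]+s*d[1],-s*d[0]+c*d[1],np.degrees(w[2]-g[2]))
E
```

```text
[ 0.7025  0.032  -0.1042  0.4771] [-5.9729 27.3357]
[[0.5, -1.0], [-1.1, 0.4], [-1.3, 0.6], [-4.7, -0.1], [0.0, -1.7], [0.6, -1.1], [1.9, -0.1], [0.0, 0.8]]
[[0.7025 0.032  0.    ]
 [0.7139 0.1414 0.035 ]
 [0.7187 0.1871 0.11  ]
 [0.6548 0.1938 0.2344]]
wedge [ 0.4975  0.2505 -0.2147] -12.30423088373215 0.1798214472324466
(array([ 0.4983,  0.2489, -0.2207]), np.float64(0.08107394366197183))
(array([ 0.4972,  0.2524, -0.2278]), np.float64(0.05721867271228359))
wedge in grinder -0.22663694177309293 0.19603935083447052 -6.331316443081732
```

>>> {"fn": "jog_arm", "kwargs": {
  "motion": [
    [0.08, -0.06, -0.06, 0, 0, -0.11],
    [0.17, -0.13, -0.12, 0, 0, -0.22],
    [0.26, -0.2, -0.18, 0, 0, -0.33],
    [0.35, -0.27, -0.2, 0, 0, -0.44],
    [0.44, -0.34, -0.2, 0, 0, -0.55],
    [0.53, -0.41, -0.2, 0, 0, -0.66],
    [0.62, -0.48, -0.2, 0, 0, -0.77],
    [0.7, -0.54, -0.2, 0, 0, -0.88],
    [0.774, -0.6, -0.2, 0, 0, -1],
    [0.774, -0.6, -0.2, 0, 0, -1]
  ],
  "grip": 1
}}

```text
clock: 2.85
tool_pos: [0.5017, -0.1966, 0.3568]
eef_rot: [0.751, 0.66, 0.001, -0.0]
force: [-0.3, 0.7, -0.1]
gripper_width: 0.0854
gripper_force: 0.0
```

>>> {"fn": "jog_arm", "kwargs": {
  "motion": [
    [0.08, -0.02, 0, 0, 0, -0.11],
    [0.16, -0.035, 0, 0, 0, -0.22],
    [0.24, -0.05, 0, 0, 0, -0.33],
    [0.32, -0.07, 0, 0, 0, -0.44],
    [0.4, -0.09, 0, 0, 0, -0.55],
    [0.48, -0.1, 0, 0, 0, -0.66],
    [0.56, -0.12, 0, 0, 0, -0.77],
    [0.64, -0.14, 0, 0, 0, -0.88],
    [0.706, -0.152, 0, 0, 0, -1],
    [0.706, -0.152, 0, 0, 0, -1]
  ]
}}

```text
clock: 4.1
tool_pos: [0.4723, 0.1605, 0.3565]
eef_rot: [0.323, 0.947, 0.0, 0.0]
force: [0.5, -0.4, -1.3]
gripper_width: 0.0853
gripper_force: 0.0
```

```bash
python3 - <<'E'
from h import *
np.set_printoptions(precision=4,suppress=True)
s=bot.state();print(s["clock"],np.array(s["q"]))
ps=[bot.get_image(n) for n in ("scene","side","wrist")]
cv2.imwrite("pics/w1.png",ps[2]["color"])
E=np.array(ps[2]["extrinsics"]);print(E)
Rt=R.from_quat(s["eef_rot"]).as_matrix();print("cam in tool",Rt.T@(E[:3,3]-s["tool_pos"]))
obs=[]
for p in ps:
    for i,m in enumerate(GN):
        r=bot.tip_of(p,m)
        if r: obs.append((p,i,r[0]["centre"]));print(p["shot"],m,r[0]["centre"],r[0]["confidence"])
r,f=fitgr(obs);print(r.x,np.degrees(r.x[2:]));print(f(r.x).reshape(-1,2).round(1).tolist())
t=bot.trace(ps[2],"wedge")
if t: print(t[0]["bbox"],fitwedge([ps[2]],[t[0]["pixels"].astype(float)],[.4975,.25,-.22]))
E
```

```text
4.1 [ 0.3226  0.1783 -0.8327  1.7655  0.1379  1.2576  0.369 ]
[[ 0.6162  0.7494  0.2423  0.4113]
 [ 0.7876 -0.5862 -0.1899  0.207 ]
 [-0.0003  0.3078 -0.9514  0.4736]
 [ 0.      0.      0.      1.    ]]
cam in tool [ 0.0767 -0.0004 -0.1171]
5 grinder [213.5, 282.6] 0.69
5 wheel_foot [218.6, 257.3] 0.57
5 nut_centre [211.1, 242.3] 0.45
5 spanner_grip [200.1, 243.1] 0.69
6 grinder [254.9, 280.7] 0.73
6 wheel_foot [268.5, 247.6] 0.62
6 nut_centre [250.1, 229.5] 0.57
6 spanner_grip [215.3, 247.2] 0.94
7 grinder [125.6, 373.4] 0.64
7 wheel_foot [280.3, 394.8] 0.77
7 spanner_grip [327.4, 112.2] 0.26
[ 0.7062  0.0269 -0.0865  0.4838] [-4.9553 27.7194]
[[2.1, -1.7], [-0.9, 0.6], [-1.9, 0.3], [-1.2, -0.7], [-1.1, -4.3], [2.5, -4.0], [2.9, 0.9], [1.7, -1.5], [-36.5, 172.8], [0.7, 0.1], [345.9, -2.0]]
[339.4, 56.2, 412.4, 185.4] (array([ 0.4962,  0.2525, -0.2124]), np.float64(0.04928252551020408))
```

View pics/w1.png

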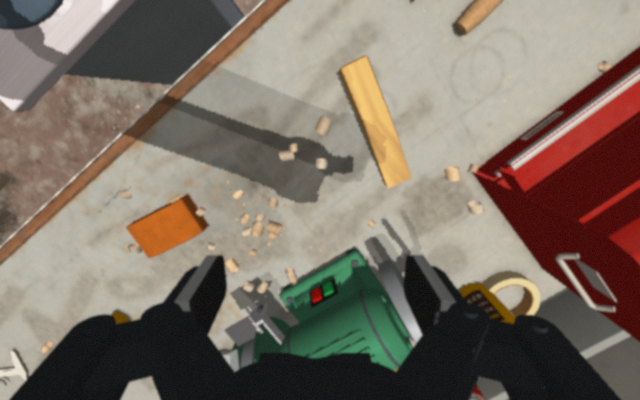

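The wrist view shows the wedge from (355,60) to (397,182). The grinder foot's front edge runs about (283,297)–(360,250), and the fingers hide part of the grinder. I'll move forward for a clear view of it.

>>> {"fn": "jog_arm", "kwargs": {
  "motion": [
    [-0.03, 0, -0.02, 0, 0, -0.08],
    [-0.07, 0, -0.04, 0, 0, -0.16],
    [-0.11, 0.01, -0.06, 0, 0, -0.24],
    [-0.16, 0.01, -0.09, 0, 0, -0.32],
    [-0.216, 0.015, -0.12, 0, 0, -0.42],
    [-0.216, 0.015, -0.12, 0, 0, -0.42],
    [-0.216, 0.015, -0.12, 0, 0, -0.42],
    [-0.216, 0.015, -0.12, 0, 0, -0.42],
    [-0.216, 0.015, -0.12, 0, 0, -0.42],
    [-0.216, 0.015, -0.12, 0, 0, -0.42]
  ]
}}

```text
clock: 6.15
tool_pos: [0.5623, 0.0987, 0.4163]
eef_rot: [0.11, 0.994, -0.0, 0.0]
force: [-0.3, 0.0, -0.7]
gripper_width: 0.0854
gripper_force: 0.0
```

```bash
python3 - <<'E'
from h import *
import pickle
np.set_printoptions(precision=4,suppress=True)
s=bot.state();print(s["clock"],np.array(s["q"]),s["tool_pos"],s["eef_rot"])
ps=[bot.get_image(n) for n in ("wrist","side")]
cv2.imwrite("pics/w2.png",ps[0]["color"]);pickle.dump(ps[0],open("w2.pkl","wb"))
obs=[]
for p in ps:
    for i,m in enumerate(GN):
        r=bot.tip_of(p,m)
        if r: obs.append((p,i,r[0]["centre"]));print(p["shot"],m,r[0]["centre"],r[0]["confidence"])
r,f=fitgr(obs);print(r.x,np.degrees(r.x[2:]));print(f(r.x).reshape(-1,2).round(1).tolist())
for m in("wedge","wheel","wheel_nut"):
    t=bot.trace(ps[0],m)
    if t: print(m,t[0]["bbox"],t[0]["confidence"]); np.save(m+".npy",t[0]["pixels"])
E
```

```text
6.15 [ 0.4039  0.3001 -0.8454  1.5147  0.2257  1.4282  0.8993] [0.5623 0.0987 0.4163] [ 0.1098  0.9939 -0.0002  0.    ]
8 grinder [228.5, 296.5] 0.89
8 wheel_foot [230.0, 356.6] 0.6
8 nut_centre [243.3, 394.8] 0.98
8 spanner_grip [252.3, 418.6] 0.95
9 grinder [252.8, 278.3] 0.71
9 wheel_foot [266.9, 251.5] 0.95
9 nut_centre [250.2, 231.1] 0.77
9 spanner_grip [216.7, 247.4] 0.63
[ 0.7059  0.032  -0.0717  0.4142] [-4.1061 23.7299]
[[-0.3, 0.5], [0.3, -1.5], [-1.3, 0.8], [0.4, -1.5], [0.3, -1.1], [-2.1, -0.8], [0.7, 2.5], [-2.4, -4.6]]
wedge [382.1, 12.7, 428.4, 147.6] 0.69
wheel [192.4, 202.5, 437.7, 301.5] 0.57
wheel_nut [377.8, 230.4, 434.9, 264.2] 0.92
```

View pics/w2.png

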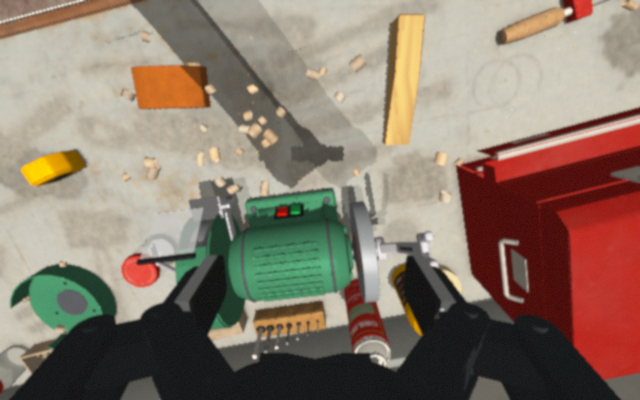

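The wrist view shows the whole grinder. The foot's front edge is (247,199)–(333,190), the left wheel's top is near (363,200)–(363,300), and the spanner runs (380,243)–(430,250). I'll refine the grinder's yaw by overlaying a model on this view.

```bash
python3 - <<'E'
from h import *
import pickle
np.set_printoptions(precision=4,suppress=True)
p=pickle.load(open("w2.pkl","rb"));w=np.load("wedge.npy").astype(float)
print(fitwedge([p],[w],[.4962,.2525,-.215]))
a,b=onz(p,(199,247),.02),onz(p,(190,333),.02);d=b-a;print("foot edge",a,b,np.degrees(np.arctan2(-d[0],d[1])),np.linalg.norm(d))
im=cv2.resize(p["color"],None,fx=4,fy=4,interpolation=cv2.INTER_CUBIC)
t=np.linspace(0,2*np.pi,60)
def circ(r,y):return np.c_[r*np.cos(t),0*t+y,.11+r*np.sin(t)]
def draw(P,g,c):
    q=np.array([proj(p,k) for k in place(P,*g[:3])]);cv2.polylines(im,[np.round((q+.5)*4*16).astype(np.int32)],True,c,1,shift=4)
g=(.7059,.032,-.0717,.4142)
for P in(circ(.075,.1),circ(.075,.12),circ(.057,.092),circ(.057,-.092),np.array([[-.075,-.08,.02],[-.075,.08,.02]]),
  np.array([[-.188*np.sin(g[3]),.156,.11+.188*np.cos(g[3])],[0,.156,.11]])): draw(P,g,(0,0,255))
cv2.imwrite("pics/ov.png",im[4*175:4*310,4*225:4*445][:540])
E
```

```text
(array([ 0.4961,  0.2534, -0.2184]), np.float64(0.03246027805362463))
foot edge [ 0.6233 -0.0354  0.02  ] [0.6402 0.1148 0.02  ] -6.420540856050487 0.15122228188844122
```

```bash
python3 -c "
import cv2;i=cv2.imread('pics/ov.png');print(i.shape);cv2.imwrite('pics/ov2.png',cv2.resize(i,(800,491)))"
```

```text
(540, 880, 3)
```

View pics/ov2.png

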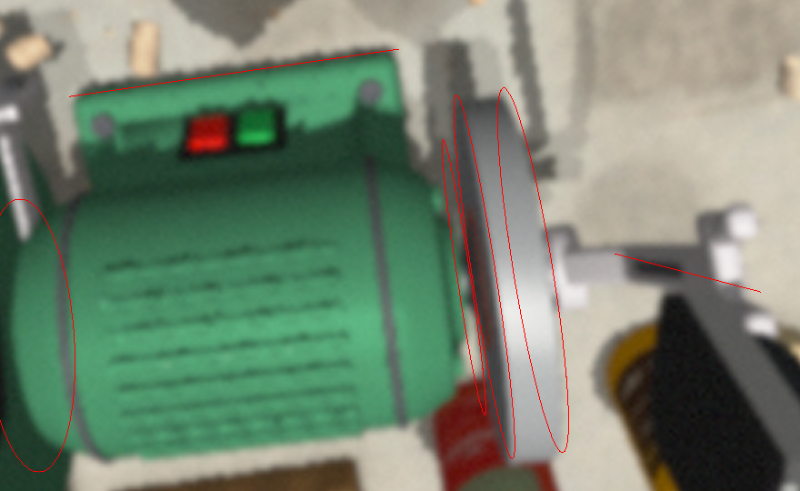

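The model matches within about 2 px. I take the grinder at (0.706, 0.031), yaw about -4.6°, and the spanner lean at about 26.5°. The wedge is at (0.496, 0.253), yaw -12.4°. Next I go to the pre-grasp pose, tilted 15°.

>>> {"fn": "jog_arm", "kwargs": {
  "motion": [
    [0.05, 0.035, 0.07, 0, -0.03, 0],
    [0.1, 0.07, 0.15, 0, -0.06, 0],
    [0.15, 0.1, 0.22, 0, -0.1, 0],
    [0.2, 0.135, 0.3, 0, -0.13, 0],
    [0.25, 0.17, 0.37, 0, -0.16, 0],
    [0.3, 0.2, 0.45, 0, -0.2, 0],
    [0.35, 0.24, 0.52, 0, -0.23, 0],
    [0.399, 0.272, 0.592, 0, -0.25, 0],
    [0.399, 0.272, 0.592, 0, -0.25, 0],
    [0.399, 0.272, 0.592, 0, -0.25, 0]
  ]
}}

```text
clock: 8.05
tool_pos: [0.3983, 0.275, 0.1207]
eef_rot: [0.109, 0.985, -0.014, 0.13]
force: [0.8, 0.3, 0.6]
gripper_width: 0.0853
gripper_force: 0.0
```

```bash
cat >> h.py <<'E'
def togo(target,s=None):
    s=s or bot.state();Rt=R.from_quat(s["eef_rot"]);return np.round(Rt.inv().apply(np.array(target)-s["tool_pos"])/.5,3)
E
python3 - <<'E'
from h import *
np.set_printoptions(precision=4,suppress=True)
s=bot.state();print(np.array(s["q"]));print(R.from_quat(s["eef_rot"]).as_matrix());print(togo((.418,.270,.038),s))
p=bot.get_image("wrist");t=bot.trace(p,"wedge")
if t: print(t[0]["bbox"],fitwedge([p],[t[0]["pixels"].astype(float)],[.4962,.2525,-.215]))
E
```

```text
[-0.2049  0.3854 -0.7355  2.184   0.8045  0.7101 -0.173 ]
[[-0.9423  0.219   0.2531]
 [ 0.2116  0.9757 -0.0564]
 [-0.2593  0.0004 -0.9658]]
[ 0.004 -0.001  0.17 ]
[286.1, 170.4, 341.3, 338.3] (array([ 0.4966,  0.253 , -0.2177]), np.float64(0.033164857107200796))
```

>>> {"fn": "jog_arm", "kwargs": {
  "motion": [
    [0.001, 0, 0.04, 0, 0, 0],
    [0.002, 0, 0.08, 0, 0, 0],
    [0.003, 0, 0.12, 0, 0, 0],
    [0.004, -0.001, 0.15, 0, 0, 0],
    [0.004, -0.001, 0.17, 0, 0, 0],
    [0.004, -0.001, 0.17, 0, 0, 0],
    [0.004, -0.001, 0.17, 0, 0, 0],
    [0.004, -0.001, 0.17, 0, 0, 0],
    [0.004, -0.001, 0.17, 0, 0, 0],
    [0.004, -0.001, 0.17, 0, 0, 0]
  ]
}}

```text
clock: 9.4
tool_pos: [0.4172, 0.27, 0.0379]
eef_rot: [0.109, 0.985, -0.014, 0.13]
force: [0.5, -0.3, 0.1]
gripper_width: 0.0851
gripper_force: 0.0
```

>>> {"fn": "jog_arm", "kwargs": {
  "motion": [
    [0, 0, 0, 0, 0, 0],
    [0, 0, 0, 0, 0, 0],
    [0, 0, 0, 0, 0, 0],
    [0, 0, 0, 0, 0, 0],
    [0, 0, 0, 0, 0, 0],
    [0, 0, 0, 0, 0, 0],
    [0, 0, 0, 0, 0, 0],
    [0, 0, 0, 0, 0, 0],
    [0, 0, 0, 0, 0, 0],
    [0, 0, 0, 0, 0, 0]
  ],
  "grip": -1
}}

```text
clock: 10.65
tool_pos: [0.4172, 0.2701, 0.0378]
eef_rot: [0.109, 0.985, -0.014, 0.13]
force: [-2.9, 0.7, 4.8]
gripper_width: 0.037
gripper_force: 60.9
```

```bash
python3 - <<'E'
from h import *
np.set_printoptions(precision=4,suppress=True)
s=bot.state();T=R.from_quat(s["eef_rot"])
print(s["tool_pos"],T.as_matrix(),s["force"])
ps=[bot.get_image(n) for n in("side","scene","wrist")]
for p in ps:
    t=bot.trace(p,"wedge")
    if t: print(t[0]["bbox"],fitwedge([p],[t[0]["pixels"].astype(float)],[.4962,.2525,-.215]))
E
```

```text
[0.4172 0.2701 0.0378] [[-0.9425  0.2186  0.2528]
 [ 0.2112  0.9758 -0.0564]
 [-0.259   0.0002 -0.9659]] [-2.8865  0.6805  4.7907]
[267.5, 310.3, 345.9, 381.4] (array([ 0.4968,  0.2547, -0.2684]), np.float64(0.48836281902552203))
[267.1, 306.7, 277.1, 313.4] (array([ 0.493 ,  0.2421, -0.3219]), np.float64(14.421875))
[267.3, 216.9, 362.8, 359.0] (array([ 0.4974,  0.2541, -0.2075]), np.float64(0.30880856499523684))
```

>>> {"fn": "jog_arm", "kwargs": {
  "motion": [
    [-0.009, -0.02, 0.0025, -0.003, 0, -0.013],
    [-0.023, -0.05, 0.006, -0.0085, 0, -0.032],
    [-0.037, -0.08, 0.01, -0.014, 0, -0.052],
    [-0.055, -0.119, 0.0148, -0.02, 0, -0.077],
    [-0.069, -0.149, 0.0185, -0.026, 0, -0.097],
    [-0.083, -0.179, 0.0222, -0.031, 0, -0.116],
    [-0.092, -0.199, 0.0247, -0.0345, 0, -0.129],
    [-0.092, -0.199, 0.0247, -0.0345, 0, -0.129],
    [-0.092, -0.199, 0.0247, -0.0345, 0, -0.129],
    [-0.092, -0.199, 0.0247, -0.0345, 0, -0.129]
  ]
}}

```text
clock: 12.2
tool_pos: [0.4425, 0.1597, 0.0379]
eef_rot: [0.041, 0.99, -0.007, 0.131]
force: [-1.3, -1.9, 7.3]
gripper_width: 0.0371
gripper_force: 61.0
```

```bash
python3 - <<'E'
from h import *
np.set_printoptions(precision=4,suppress=True)
s=bot.state();T=R.from_quat(s["eef_rot"]);M=T.as_matrix()
y=np.arctan2(M[1,1],M[0,1])-np.pi/2
G=np.array(s["tool_pos"])+.006*M[:,2];w=(G[0]+.0796*np.cos(y),G[1]+.0796*np.sin(y),y);print("wedge by tool",w,np.degrees(y))
ps=[bot.get_image(n) for n in("side","scene","wrist")]
obs=[]
for p in ps:
    for i,m in enumerate(GN):
        r=bot.tip_of(p,m)
        if r and r[0]["confidence"]>.4: obs.append((p,i,r[0]["centre"]))
    t=bot.tip_of(p,"wedge_tip")
    tip=(w[0]+.0925*np.cos(y),w[1]+.0925*np.sin(y),0)
    if t: print("tip px err",np.array(t[0]["centre"])[::-1]-proj(p,tip),t[0]["confidence"])
r,f=fitgr(obs);print(r.x,np.degrees(r.x[2:]));print([(o[0]["shot"],o[1]) for o in obs],f(r.x).reshape(-1,2).round(1).tolist())
a=ps[2]["color"];cv2.imwrite("pics/w3.png",a)
E
```

```text
wedge by tool (np.float64(0.5234085605616041), np.float64(0.15283821975773312), np.float64(-0.08393050266816893)) -4.808863575297575
tip px err [ 2.1551 -0.5516] 0.88
tip px err [0.9242 1.949 ] 0.86
[ 0.7083  0.0314 -0.0548  0.455 ] [-3.1401 26.0706]
[(14, 0), (14, 1), (14, 2), (14, 3), (15, 0), (15, 1), (15, 2), (15, 3)] [[-3.0, 0.7], [-0.0, -1.9], [0.5, -0.1], [0.8, -3.3], [0.9, 2.2], [0.6, 0.3], [-0.8, -0.8], [-4.8, 3.9]]
```

View pics/w3.png

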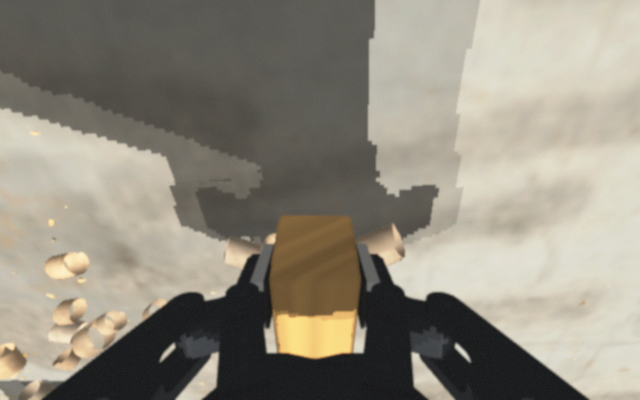

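The wrist view shows the wedge held square between the pads at (315,280). The wheel is out of view. I'll shift 3 mm left and push most of the way in.

>>> {"fn": "jog_arm", "kwargs": {
  "motion": [
    [-0.01, 0.005, 0.0027, 0, 0, 0],
    [-0.04, 0.0075, 0.0107, 0, 0, 0],
    [-0.075, 0.0075, 0.02, 0, 0, 0],
    [-0.11, 0.0075, 0.0295, 0, 0, 0],
    [-0.145, 0.0075, 0.0388, 0, 0, 0],
    [-0.18, 0.0075, 0.0482, 0, 0, 0],
    [-0.21, 0.0075, 0.0562, 0, 0, 0],
    [-0.235, 0.0075, 0.063, 0, 0, 0],
    [-0.25, 0.0075, 0.067, 0, 0, 0],
    [-0.256, 0.0075, 0.0686, 0, 0, 0]
  ]
}}

```text
clock: 14.35
tool_pos: [0.5738, 0.1546, 0.0379]
eef_rot: [0.04, 0.991, -0.006, 0.13]
force: [-6.3, 0.6, 11.4]
gripper_width: 0.0372
gripper_force: 61.7
```

```bash
cat >> h.py <<'E'
g0=(.706,.031,-.079)
def ing(P,g=g0):
    c,s=np.cos(g[2]),np.sin(g[2]);d=np.array(P[:2])-g[:2];return c*d[0]+s*d[1],-s*d[0]+c*d[1]
def wed(s):
    M=R.from_quat(s["eef_rot"]).as_matrix();y=np.arctan2(M[1,1],M[0,1])-np.pi/2;G=np.array(s["tool_pos"])+.006*M[:,2]
    return (G[0]+.0796*np.cos(y),G[1]+.0796*np.sin(y),y),M
E
python3 - <<'E'
from h import *
np.set_printoptions(precision=4,suppress=True)
s=bot.state();w,M=wed(s);y=w[2];tip=(w[0]+.0925*np.cos(y),w[1]+.0925*np.sin(y),0)
print(s["force"],w,ing(w),"tip",ing(tip),np.degrees(y),M)
p=bot.get_image("side");cv2.imwrite("pics/s4.png",cv2.resize(p["color"][140:340,150:410],None,fx=3,fy=3,interpolation=cv2.INTER_CUBIC))
E
```

```text
[-6.3116  0.5762 11.3736] (np.float64(0.654666248450615), np.float64(0.14794512571480392), np.float64(-0.08153352107393763)) (np.float64(-0.06040270604936044), np.float64(0.11252923877152918)) tip (np.float64(0.032096997084580664), np.float64(0.11229488832289548)) -4.671526646377582 [[-0.9629  0.0814  0.2572]
 [ 0.0784  0.9967 -0.0221]
 [-0.2582 -0.0011 -0.9661]]
```

View pics/s4.png

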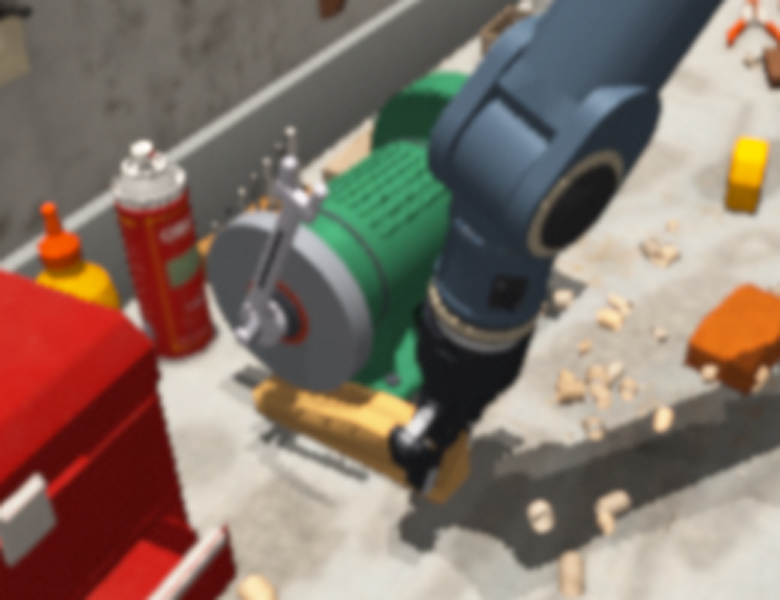

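The wedge is under the wheel, aligned, with its thin end at crop (270,395). Now I push the last stretch while watching the force.

>>> {"fn": "jog_arm", "kwargs": {
  "motion": [
    [-0.005, 0, 0.0005, 0, 0, 0],
    [-0.01, 0, 0.0015, 0, 0, 0],
    [-0.015, 0, 0.003, 0, 0, 0],
    [-0.02, 0, 0.0045, 0, 0, 0],
    [-0.025, 0, 0.006, 0, 0, 0],
    [-0.028, 0, 0.0065, 0, 0, 0],
    [-0.031, 0, 0.0073, 0, 0, 0],
    [-0.031, 0, 0.0073, 0, 0, 0],
    [-0.031, 0, 0.0073, 0, 0, 0],
    [-0.031, 0, 0.0073, 0, 0, 0]
  ]
}}

```text
clock: 15.65
tool_pos: [0.5899, 0.1533, 0.0379]
eef_rot: [0.04, 0.991, -0.006, 0.13]
force: [-3.4, -0.8, 4.3]
gripper_width: 0.0372
gripper_force: 61.0
```

>>> {"fn": "jog_arm", "kwargs": {
  "motion": [
    [-0.002, 0, 0.0005, 0, 0, 0],
    [-0.004, 0, 0.001, 0, 0, 0],
    [-0.006, 0, 0.0016, 0, 0, 0],
    [-0.008, 0, 0.002, 0, 0, 0],
    [-0.01, 0, 0.0027, 0, 0, 0],
    [-0.01, 0, 0.0027, 0, 0, 0],
    [-0.01, 0, 0.0027, 0, 0, 0],
    [-0.01, 0, 0.0027, 0, 0, 0],
    [-0.01, 0, 0.0027, 0, 0, 0],
    [-0.01, 0, 0.0027, 0, 0, 0]
  ]
}}

```text
clock: 16.9
tool_pos: [0.5918, 0.1538, 0.0379]
eef_rot: [0.04, 0.991, -0.006, 0.128]
force: [-16.0, -2.3, 16.9]
gripper_width: 0.037
gripper_force: 62.9
```

>>> {"fn": "jog_arm", "kwargs": {
  "motion": [
    [-0.002, 0, 0.0005, 0, 0, 0],
    [-0.004, 0, 0.001, 0, 0, 0],
    [-0.006, 0, 0.0016, 0, 0, 0],
    [-0.008, 0, 0.002, 0, 0, 0],
    [-0.008, 0, 0.002, 0, 0, 0],
    [-0.008, 0, 0.002, 0, 0, 0],
    [-0.006, 0, 0.0016, 0, 0, 0],
    [-0.003, 0, 0.0008, 0, 0, 0],
    [0.001, 0, -0.0005, 0, 0, 0],
    [0.003, 0, -0.001, 0, 0, 0]
  ]
}}

```text
clock: 18.15
tool_pos: [0.5922, 0.1538, 0.0379]
eef_rot: [0.041, 0.991, -0.006, 0.129]
force: [-4.4, 0.3, 4.2]
gripper_width: 0.0372
gripper_force: 61.2
```

>>> {"fn": "jog_arm", "kwargs": {
  "motion": [
    [0, 0, 0, 0, 0, 0],
    [0, 0, 0, 0, 0, 0],
    [0, 0, 0, 0, 0, 0],
    [0, 0, 0, 0, 0, 0],
    [0, 0, -0.03, 0, 0, 0],
    [0.01, 0, -0.08, 0, 0, 0],
    [0.02, 0, -0.13, 0, 0, 0],
    [0.03, 0, -0.18, 0, 0, 0],
    [0.04, 0, -0.22, 0, 0, 0],
    [0.04, 0, -0.22, 0, 0, 0]
  ],
  "grip": 1
}}

```text
clock: 19.4
tool_pos: [0.5464, 0.1584, 0.1414]
eef_rot: [0.04, 0.99, -0.005, 0.132]
force: [0.6, -0.4, -1.1]
gripper_width: 0.0856
gripper_force: 0.0
```

```bash
python3 - <<'E'
from h import *
np.set_printoptions(precision=4,suppress=True)
s=bot.state();print(np.array(s["q"]),s["force"])
ps=[bot.get_image(n) for n in("side","wrist","scene")]
obs=[]
for p in ps:
    t=bot.trace(p,"wedge")
    if t: print(t[0]["bbox"],fitwedge([p],[t[0]["pixels"].astype(float)],[.671,.147,-.08]))
    t=bot.tip_of(p,"wedge_tip");print("tip",t and (ing(onz(p,t[0]["centre"])),t[0]["confidence"]))
    for i,m in enumerate(GN):
        r=bot.tip_of(p,m)
        if r and r[0]["confidence"]>.4: obs.append((p,i,r[0]["centre"]))
r,f=fitgr(obs);print(r.x,np.degrees(r.x[2:]));print([(o[0]["shot"],o[1]) for o in obs],f(r.x).reshape(-1,2).round(1).tolist())
cv2.imwrite("pics/w5.png",np.hstack([cv2.resize(ps[1]["color"],(400,250)),cv2.resize(ps[0]["color"][140:340,150:470],(400,250))]))
E
```

```text
[ 0.1986  0.4552 -0.7724  2.032   0.7657  0.6813  0.4206] [ 0.642  -0.3572 -1.102 ]
[229.2, 258.4, 296.4, 302.1] (array([ 0.674 ,  0.1484, -0.1176]), np.float64(0.23327910339840927))
tip ((np.float64(0.04433937609987805), np.float64(0.1120421279263891)), 0.85)
[291.3, 189.2, 341.9, 336.3] (array([ 0.6737,  0.1479, -0.0812]), np.float64(0.19439076016933554))
tip ((np.float64(0.04642513190126227), np.float64(0.11545856867743526)), 0.77)
[245.1, 216.0, 277.0, 253.4] (array([ 0.6765,  0.143 , -0.0977]), np.float64(1.4819664031620554))
tip ((np.float64(0.03907530943156778), np.float64(0.10442802063784778)), 0.68)
[ 0.7009  0.0243 -0.1271  0.5957] [-7.2796 34.1305]
[(18, 0), (18, 1), (18, 2), (18, 3), (19, 0), (19, 2), (20, 0), (20, 1), (20, 2), (20, 3)] [[-0.6, -1.3], [-0.4, -0.1], [5.2, -0.6], [6.0, 0.5], [-6.1, -0.4], [43.2, 135.0], [3.0, -2.4], [-1.6, 1.9], [-0.5, 1.3], [-19.3, -30.7]]
```

View pics/w5.png

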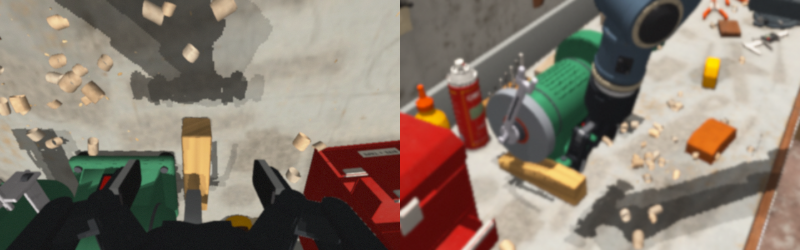

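The wedge is jammed under the wheel and released: wrist half (195,150), side half (540,180). The spanner is still upright at (515,105). Next is the pre-grasp for the spanner, tilted 45°.

>>> {"fn": "jog_arm", "kwargs": {
  "motion": [
    [0, 0.01, -0.05, 0, -0.05, 0],
    [0, 0.025, -0.1, 0, -0.1, 0],
    [-0.02, 0.04, -0.15, 0, -0.17, 0],
    [-0.05, 0.055, -0.2, 0, -0.25, 0],
    [-0.08, 0.07, -0.24, 0, -0.33, 0],
    [-0.11, 0.083, -0.27, 0, -0.4, 0],
    [-0.14, 0.083, -0.293, 0, -0.46, 0],
    [-0.159, 0.083, -0.293, 0, -0.5, 0],
    [-0.159, 0.083, -0.293, 0, -0.5, 0],
    [-0.159, 0.083, -0.293, 0, -0.5, 0]
  ]
}}

```text
clock: 21.7
tool_pos: [0.588, 0.1961, 0.3012]
eef_rot: [0.037, 0.923, -0.015, 0.382]
force: [0.4, 0.2, -0.1]
gripper_width: 0.0854
gripper_force: 0.0
```

```bash
python3 - <<'E'
from h import *
np.set_printoptions(precision=4,suppress=True)
s=bot.state();M=R.from_quat(s["eef_rot"]).as_matrix();print(np.array(s["q"]),s["force"]);print(M)
ps=[bot.get_image(n) for n in("side","wrist","scene")]
pts=[]
for p in ps:
  for m,z in(("spanner_grip",.235),("nut_centre",.11)):
    t=bot.tip_of(p,m)
    if t:
        # intersect the ray with the spanner plane y_g=.156
        o,d=ray(p,t[0]["centre"]);n=np.array([-np.sin(g0[2]),np.cos(g0[2]),0]);P0=np.array([*g0[:2],0])+.156*n
        X=o+d*(n@(P0-o))/(n@d);print(p["shot"],m,t[0]["confidence"],X,"lean",np.degrees(np.arctan2(.7183-X[0],X[2]-.11)))
    t=bot.trace(p,"wheel_nut") if m=="nut_centre" else None
    if t: print(t[0]["bbox"],t[0]["confidence"])
cv2.imwrite("pics/w6.png",np.hstack([cv2.resize(ps[1]["color"],(400,250)),cv2.resize(ps[0]["color"][140:340,150:470],(400,250))]))
print(togo((.656-.006*M[0,2],.1914-.006*M[1,2],.2353-.006*M[2,2]),s))
E
```

```text
[ 0.0255  0.1936 -0.6875  2.0689  1.2305  0.6307 -0.0669] [ 0.4486  0.2129 -0.1293]
[[-0.7054  0.0805  0.7043]
 [ 0.0569  0.9968 -0.057 ]
 [-0.7066 -0.0001 -0.7076]]
21 spanner_grip 0.8 [0.6612 0.191  0.2222] lean 26.96600756445391
21 nut_centre 0.77 [0.7187 0.1865 0.1106] lean -30.05294309660126
[228.5, 192.8, 250.9, 254.9] 0.91
22 spanner_grip 0.83 [0.5746 0.1979 0.2736] lean 41.29610785365049
22 nut_centre 0.84 [0.4992 0.2039 0.2885] lean 50.83371492837809
23 spanner_grip 0.62 [0.6146 0.1947 0.2807] lean 31.266536068971984
23 nut_centre 0.33 [0.1175 0.2341 0.6754] lean 46.73839323948207
[-0.003  0.002  0.178]
```

View pics/w6.png

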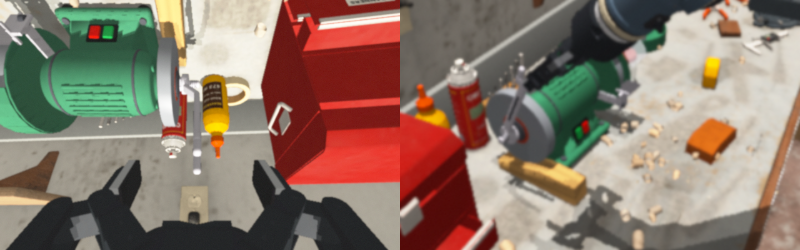

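The wrist half shows the spanner centred between the open jaws at about (197,130), and the side view agrees on a 27° lean. I'll move in and close.

>>> {"fn": "jog_arm", "kwargs": {
  "motion": [
    [-0.001, 0.001, 0.03, 0, 0, 0],
    [-0.002, 0.001, 0.07, 0, 0, 0],
    [-0.002, 0.001, 0.11, 0, 0, 0],
    [-0.003, 0.001, 0.14, 0, 0, 0],
    [-0.003, 0.001, 0.16, 0, 0, 0],
    [-0.003, 0.001, 0.17, 0, 0, 0],
    [-0.003, 0.001, 0.174, 0, 0, 0],
    [-0.003, 0.001, 0.174, 0, 0, 0],
    [-0.003, 0.001, 0.174, 0, 0, 0],
    [-0.003, 0.001, 0.174, 0, 0, 0]
  ]
}}

```text
clock: 23.55
tool_pos: [0.6506, 0.1915, 0.2413]
eef_rot: [0.037, 0.923, -0.015, 0.383]
force: [0.3, -0.1, -0.8]
gripper_width: 0.0857
gripper_force: 0.0
```

>>> {"fn": "jog_arm", "kwargs": {
  "motion": [
    [0, 0, 0, 0, 0, 0],
    [0, 0, 0, 0, 0, 0],
    [0, 0, 0, 0, 0, 0],
    [0, 0, 0, 0, 0, 0],
    [0, 0, 0, 0, 0, 0],
    [0, 0, 0, 0, 0, 0],
    [0, 0, 0, 0, 0, 0],
    [0, 0, 0, 0, 0, 0],
    [0, 0, 0, 0, 0, 0],
    [0, 0, 0, 0, 0, 0]
  ],
  "grip": -1
}}

```text
clock: 24.8
tool_pos: [0.6506, 0.1912, 0.241]
eef_rot: [0.037, 0.923, -0.016, 0.382]
force: [-4.4, -2.0, 3.0]
gripper_width: 0.0081
gripper_force: 59.0
```

```bash
cat >> h.py <<'E'
nut=np.array([.7183,.1865,.11]);f=np.array([-np.cos(g0[2]),-np.sin(g0[2]),0])  # f: to grinder's front
def pol(s):
    M=R.from_quat(s["eef_rot"]).as_matrix();G=np.array(s["tool_pos"])+.006*M[:,2];d=G-nut;return np.degrees(np.arctan2(d@f,d[2])),np.hypot(d@f,d[2]),G,M
def arc(ths,tilts):   # rows for a swing to lean ths (deg) with the tool's tilt (deg), from the pose as it stands
    s=bot.state();th,r,G,M=pol(s);t0=np.degrees(np.arctan2(M[0,2],-M[2,2]));off=(G-nut)-r*(np.sin(np.radians(th))*f+np.array([0,0,np.cos(np.radians(th))]))
    for a,t in zip(ths,tilts):
        Rn=R.from_rotvec(np.radians(-(t-t0))*M[:,1])*R.from_matrix(M)
        P=nut+off+r*(np.sin(np.radians(a))*f+np.array([0,0,np.cos(np.radians(a))]))-.006*Rn.as_matrix()[:,2]
        print(np.round(np.r_[M.T@(P-s["tool_pos"])/.5,np.degrees((R.from_matrix(M).inv()*Rn).as_rotvec())/60],3).tolist())
    print("lean,r,tilt",th,r,t0,s["force"],np.round(s["q"],2))
E
python3 - <<'E'
from h import *
th=pol(bot.state())[0]
arc(th+np.array([1,3,6,9,12,15,18,20,20,20]),np.full(10,45)-np.array([0,0,0,0,1,1,2,2,2,2]))
E
```

```text
[0.005, -0.0, -0.002, 0.0, -0.001, 0.0]
[0.014, -0.0, -0.004, 0.0, -0.001, 0.0]
[0.029, -0.0, -0.008, 0.0, -0.001, 0.0]
[0.043, -0.0, -0.011, 0.0, -0.001, 0.0]
[0.058, -0.0, -0.013, 0.0, 0.015, 0.0]
[0.073, -0.0, -0.014, 0.0, 0.015, 0.0]
[0.087, -0.0, -0.014, 0.0, 0.032, 0.0]
[0.097, -0.0, -0.014, 0.0, 0.032, 0.0]
[0.097, -0.0, -0.014, 0.0, 0.032, 0.0]
[0.097, -0.0, -0.014, 0.0, 0.032, 0.0]
lean,r,tilt 26.669396402216226 0.14180685122960524 44.91084226771951 [-4.42934819 -2.04022346  3.03777714] [-0.01  0.37 -0.62  2.02  1.47  0.62 -0.23]
```

>>> {"fn": "jog_arm", "kwargs": {
  "motion": [
    [0.005, 0, -0.002, 0, 0, 0],
    [0.014, 0, -0.004, 0, 0, 0],
    [0.029, 0, -0.008, 0, 0, 0],
    [0.043, 0, -0.011, 0, 0, 0],
    [0.058, 0, -0.013, 0, 0.015, 0],
    [0.073, 0, -0.014, 0, 0.015, 0],
    [0.087, 0, -0.014, 0, 0.032, 0],
    [0.097, 0, -0.014, 0, 0.032, 0],
    [0.097, 0, -0.014, 0, 0.032, 0],
    [0.097, 0, -0.014, 0, 0.032, 0]
  ]
}}

```text
clock: 26.05
tool_pos: [0.6165, 0.1941, 0.2167]
eef_rot: [0.038, 0.927, -0.015, 0.372]
force: [7.8, -1.0, 7.8]
gripper_width: 0.0084
gripper_force: 58.6
```

```bash
python3 - <<'E'
from h import *
s=bot.state();th=pol(s)[0]
arc(th+np.array([3,6,10,14,18,22,26,28,28,28]),pol(s)[0]*0+43-np.array([0,0,1,1,2,2,3,3,3,3]))
p=bot.get_image("side");cv2.imwrite("pics/s7.png",cv2.resize(p["color"][140:340,150:410],None,fx=3,fy=3,interpolation=cv2.INTER_CUBIC))
E
```

```text
[0.015, -0.0, 0.0, 0.0, 0.011, 0.0]
[0.029, -0.0, 0.002, 0.0, 0.011, 0.0]
[0.049, -0.0, 0.004, 0.0, 0.027, 0.0]
[0.068, -0.0, 0.008, 0.0, 0.027, 0.0]
[0.087, -0.0, 0.014, -0.0, 0.044, 0.0]
[0.106, -0.0, 0.021, -0.0, 0.044, 0.0]
[0.123, -0.0, 0.029, 0.0, 0.061, 0.0]
[0.132, -0.0, 0.033, 0.0, 0.061, 0.0]
[0.132, -0.0, 0.033, 0.0, 0.061, 0.0]
[0.132, -0.0, 0.033, 0.0, 0.061, 0.0]
lean,r,tilt 43.72620083191477 0.14165574146082574 43.642105655639604 [ 7.83031042 -1.04075271  7.83561386] [-0.03  0.36 -0.63  2.09  1.51  0.63 -0.33]
```

View pics/s7.png

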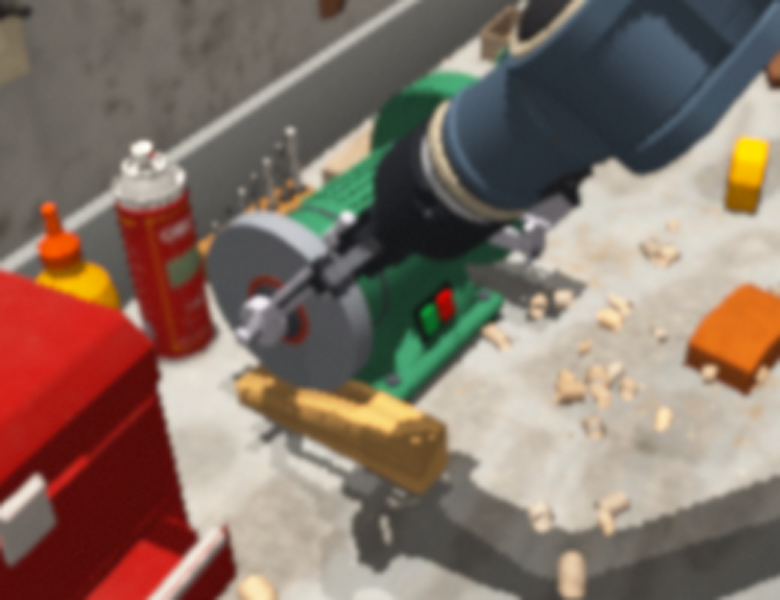

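The spanner swings with about 11 N (crop (260,315)–(350,260)) and the wedge stays put, so I carry on.

>>> {"fn": "jog_arm", "kwargs": {
  "motion": [
    [0.015, 0, 0, 0, 0.011, 0],
    [0.029, 0, 0.002, 0, 0.011, 0],
    [0.049, 0, 0.004, 0, 0.027, 0],
    [0.068, 0, 0.008, 0, 0.027, 0],
    [0.087, 0, 0.014, 0, 0.044, 0],
    [0.106, 0, 0.021, 0, 0.044, 0],
    [0.123, 0, 0.029, 0, 0.061, 0],
    [0.132, 0, 0.033, 0, 0.061, 0],
    [0.132, 0, 0.033, 0, 0.061, 0],
    [0.132, 0, 0.033, 0, 0.061, 0]
  ]
}}

```text
clock: 27.35
tool_pos: [0.5791, 0.1974, 0.1583]
eef_rot: [0.039, 0.939, -0.014, 0.342]
force: [5.5, -1.0, 7.3]
gripper_width: 0.0078
gripper_force: 58.3
```

```bash
python3 - <<'E'
from h import *
s=bot.state();th=pol(s)[0];M=pol(s)[3];t0=np.degrees(np.arctan2(M[0,2],-M[2,2]))
arc(th+np.array([3,6,10,14,18,22,26,30,32,32]),t0-np.array([0,0,1,1,2,2,3,4,4,4]))
E
```

```text
[0.012, -0.0, 0.008, 0.0, 0.0, 0.0]
[0.024, -0.0, 0.017, 0.0, 0.0, 0.0]
[0.039, -0.0, 0.03, -0.0, 0.017, -0.0]
[0.054, -0.0, 0.044, -0.0, 0.017, -0.0]
[0.067, -0.0, 0.059, 0.0, 0.033, -0.0]
[0.079, -0.0, 0.075, 0.0, 0.033, -0.0]
[0.09, -0.0, 0.091, -0.0, 0.05, 0.0]
[0.099, -0.0, 0.108, 0.0, 0.067, -0.0]
[0.104, -0.0, 0.117, 0.0, 0.067, -0.0]
[0.104, -0.0, 0.117, 0.0, 0.067, -0.0]
lean,r,tilt 72.17113594450834 0.1426230071754388 39.881014932744094 [ 5.47508435 -1.03071425  7.26884662] [-0.06  0.42 -0.63  2.17  1.59  0.64 -0.47]
```

>>> {"fn": "jog_arm", "kwargs": {
  "motion": [
    [0.012, 0, 0.008, 0, 0, 0],
    [0.024, 0, 0.017, 0, 0, 0],
    [0.039, 0, 0.03, 0, 0.017, 0],
    [0.054, 0, 0.044, 0, 0.017, 0],
    [0.067, 0, 0.059, 0, 0.033, 0],
    [0.079, 0, 0.075, 0, 0.033, 0],
    [0.09, 0, 0.091, 0, 0.05, 0],
    [0.099, 0, 0.108, 0, 0.067, 0],
    [0.104, 0, 0.117, 0, 0.067, 0],
    [0.104, 0, 0.117, 0, 0.067, 0]
  ]
}}

```text
clock: 28.6
tool_pos: [0.5734, 0.1979, 0.0775]
eef_rot: [0.039, 0.951, -0.013, 0.306]
force: [0.3, -2.0, 5.1]
gripper_width: 0.0078
gripper_force: 58.3
```

```bash
python3 - <<'E'
from h import *
s=bot.state();print(pol(s),s["force"],np.round(s["q"],2))
for n in("side","scene"):
    p=bot.get_image(n);t=bot.trace(p,"wedge")
    if t: print(fitwedge([p],[t[0]["pixels"].astype(float)],[.674,.147,-.08]))
    t=bot.tip_of(p,"wedge_tip");print("tip",t and (ing(onz(p,t[0]["centre"])),t[0]["confidence"]))
E
```

```text
(np.float64(104.77133309739249), np.float64(0.14667636824766034), array([0.57690594, 0.19759764, 0.0726031 ]), array([[-8.10144602e-01,  8.10130226e-02,  5.80605386e-01],
       [ 6.57080426e-02,  9.96713014e-01, -4.73879826e-02],
       [-5.82535988e-01, -2.40674883e-04, -8.12804875e-01]])) [ 0.31449061 -1.95718454  5.10552763] [-0.08  0.57 -0.61  2.18  1.73  0.65 -0.6 ]
(array([ 0.67524074,  0.14721092, -0.09828561]), np.float64(0.9534103881278538))
tip ((np.float64(0.04520294126900165), np.float64(0.11005078526311245)), 0.89)
(array([ 0.76298573,  0.12712055, -0.32684652]), np.float64(2.5677447552447554))
tip ((np.float64(0.0361684048260945), np.float64(0.10748102587942)), 0.57)
```

>>> {"fn": "jog_arm", "kwargs": {
  "motion": [
    [0, 0, 0, 0, 0, 0],
    [0, 0, 0, 0, 0, 0],
    [0, 0, 0, 0, 0, 0],
    [0, 0, 0, 0, 0, 0],
    [0, 0, 0, 0, 0, 0],
    [0, 0, -0.03, 0, 0, 0],
    [0, 0, -0.07, 0, 0, 0],
    [0, 0, -0.12, 0, 0, 0],
    [0, 0, -0.18, 0, 0, 0],
    [0, 0, -0.2, 0, 0, 0]
  ],
  "grip": -0.1
}}

```text
clock: 30.15
tool_pos: [0.5136, 0.203, 0.1591]
eef_rot: [0.038, 0.952, -0.012, 0.305]
force: [0.6, -0.8, -0.2]
gripper_width: 0.0385
gripper_force: 0.0
```

>>> {"fn": "jog_arm", "kwargs": {
  "motion": [
    [0, 0, -0.05, 0, 0, 0],
    [0, 0, -0.1, 0, 0.05, 0],
    [0, 0, -0.15, 0, 0.1, 0],
    [0, 0, -0.2, 0, 0.15, 0],
    [0, 0, -0.2, 0, 0.15, 0],
    [0, 0, -0.2, 0, 0.15, 0],
    [0, 0, -0.2, 0, 0.15, 0],
    [0, 0, -0.2, 0, 0.15, 0],
    [0, 0, -0.2, 0, 0.15, 0],
    [0, 0, -0.2, 0, 0.15, 0]
  ]
}}

```text
clock: 31.4
tool_pos: [0.4562, 0.2072, 0.2391]
eef_rot: [0.039, 0.973, -0.009, 0.228]
force: [0.3, 0.1, -0.7]
gripper_width: 0.0384
gripper_force: 0.0
```

```bash
python3 - <<'E'
from h import *
s=bot.state();print(s["clock"],s["tool_pos"],s["force"])
n=np.array([-np.sin(g0[2]),np.cos(g0[2]),0]);P0=np.array([*g0[:2],0])+.156*n
for c in("side","scene","wrist"):
    p=bot.get_image(c);t=bot.trace(p,"wedge")
    if t: print(c,"wedge",t[0]["confidence"],fitwedge([p],[t[0]["pixels"].astype(float)],[.674,.147,-.08]))
    t=bot.tip_of(p,"wedge_tip");print("tip",t and (ing(onz(p,t[0]["centre"])),t[0]["confidence"]))
    for m in("spanner_grip","nut_centre"):
        t=bot.tip_of(p,m)
        if t: o,d=ray(p,t[0]["centre"]);X=o+d*(n@(P0-o))/(n@d);print(m,t[0]["confidence"],X,np.degrees(np.arctan2((X-nut)@f,X[2]-.11)))
    for m in("sanding_block","tape_measure","screw_jar"):
        t=bot.tip_of(p,m)
        if t: print(m,onz(p,t[0]["centre"]))
E
```

```text
31.4 [0.45616801 0.20721171 0.23909822] [ 0.27363064  0.10034771 -0.73293562]
side wedge 0.85 (array([ 0.67493688,  0.14762461, -0.09896938]), np.float64(0.5111842105263158))
tip ((np.float64(0.0449420656063824), np.float64(0.11494580846319882)), 0.62)
spanner_grip 0.66 [0.5784367  0.19758658 0.08860902] 98.66877507425795
nut_centre 0.67 [0.72498783 0.1859849  0.11005175] -89.55794258970138
sanding_block [ 0.41969454 -0.09132776  0.        ]
tape_measure [ 0.49811041 -0.33983842  0.        ]
screw_jar [ 0.69723025 -0.23301042  0.        ]
scene wedge 0.69 (array([ 0.7447841 ,  0.13313462, -0.32326762]), np.float64(2.149472891566265))
tip ((np.float64(0.04057578062786707), np.float64(0.12137235857722076)), 0.46)
spanner_grip 0.45 [0.52215613 0.20204202 0.17373406] 72.05182638997407
nut_centre 0.49 [0.65386609 0.19161524 0.18244952] 41.7380986350085
sanding_block [ 0.42138128 -0.11171173  0.        ]
tape_measure [ 0.50295303 -0.35026325  0.        ]
screw_jar [ 0.69862721 -0.22209966  0.        ]
wrist wedge 0.68 (array([ 0.67433352,  0.14735213, -0.08483389]), np.float64(0.17310324599139618))
tip []
spanner_grip 0.98 [0.40563071 0.21126673 0.24718606] 66.376022728373
nut_centre 0.56 [0.48257638 0.20517534 0.23019033] 63.05643030040632
screw_jar [ 0.68961666 -0.23235617  0.        ]
```

```bash
python3 -c "
from station import bot
print(bot.sign_off())"
```

```text
the job is handed in; nothing more can be done
None
```

I handed the job in at about 31.5 s of the 50 s: the wedge is jammed under the left wheel and released, and the spanner swung about 72–78° in the slackening direction and was left on the nut. Even if the wheel slipped the full 0.3 rad, that is about 55° or more at the nut (45° was needed), and the bystanders were left alone.

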